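# Weigh a packed case on the hand scale

## Robot

A 7-joint arm with a two-finger parallel gripper is mounted at the origin on the work surface. World frame = base frame: x ahead of the robot, y to its left, z up, the work surface at z = 0. Lengths are in m, angles in rad, forces in N, time in s.
With the tool pointing down it reaches from about 0.4 to 0.875 m from the base axis. Payload 19.3 kg.
Tool frame: the origin (TCP) lies midway between the tips of the shut fingers; the grasp point (between the pads) lies 19 mm behind it (bot.pinch_z is the distance from the TCP to the grasp point, in m); z points along the fingers, y is the line along which they close (so a half turn about z gives the same grasp; the last joint's range is limited). The gripper opens to 85 mm and grips with 20 to 120 N. Pads are 22 mm wide; open, the fingers measure 114 mm over their backs; the gripper's body (76 mm by 85 mm) begins 54 mm behind the grasp point. The pads swing forward as they close: fully open they stand 13 mm farther back than shut.
Start: joints at [-1.41, 0.521, -0.036, 1.599, 0.021, 1.021, -0.113], TCP at [0.143, 0.608, 0.231] pointing down, gripper open.
Joint ranges: [-2.91, 2.91], [-0.3, 2.13], [-1.5, 1.42], [0.17, 2.43], [-1.26, 4.41], [0.16, 1.93], [-2.52, 2.52]. Speed limits (rad/s): [1.89, 1.89, 2.39, 2.39, 3.01, 3.01, 3.01].

## Interface

Orientations are given as [roll, pitch, yaw] about the fixed x, y, z axes, in that order (R = Rz(yaw) Ry(pitch) Rx(roll)).
In Python, from workcell import observe, viewer, bot gives the robot as it stands. The module is installed in compiled form; this text tells all that it offers.
- The arm moves only by the tool play_rows, never from a script. Its argument "motion" is a list of rows, each a list of 7 numbers: the shift along the tool's x, y, z in cm, then the turn, a rotation vector about the tool's x, y, z in rad, then the opening, from -1 (shut) to 1 (fully open), so that 0 is half open. A call has exactly 5 rows; each row is the pose to reach, as a shift and turn from the pose commanded when the call began, along the tool's axes at that moment; what a row does not reach only later rows make up. A row lasts 1/10 s, in which the tool goes at most 50 mm and 8.59 degrees, less where a joint would pass 70% of its speed; a pose out of reach is approached as far as the arm can. A call with a gripper value outside its range is refused whole. The fingers move at their own pace and stop on an object; "squeeze" is the grip in N (left out, the last holds). Time passes only in rows, so rows that repeat a pose let the fingers close, or fill a call up. It gives the time, the measured TCP pose, the force, the opening and the grip force at its end, in the units of the state.
- observe(): the state, without advancing time (a new reading comes with each control period).
- viewer.grab_frame(name): name is "scene" or "side" or "wrist"; returns (picture, depth): 420x560x3 uint8, red, green, blue; 420x560 float32, m along the optical axis (not along the pixel's ray), 0 where there is no reading.
- viewer.camera_info(name): a dict with "fx", "fy", "cx", "cy" (pixels), "R" (3x3) and "t" (3): a world point X has camera coordinates R X + t. Camera axes: x right, y down, z forward; pixel columns grow to the right and rows downward; lengths in m; the calibration is good to about 2 mm. A picture is of the moment at which its call begins: read the wrist's pose just before it. camera_info takes no time and is no camera call; for the wrist camera it gives the pose at the moment of the call.
- bot.job_done(): hands the job in; it is judged then, once.
The state is a dict: "clock": time; "qpos": joint angles; "qd": joint speeds; "joint_efforts": joint torques, N m; "position": TCP position; "tool_rot": TCP orientation; "force": force on the tool from outside, world axes, zero at the start; "moment": the same for the moment, N m; "grip_width": finger opening in m; "finger_force": force on a finger pad.
Only numpy, scipy, OpenCV 4.12 (cv2) and the standard library are available. Lean on these libraries where they do the work, as an engineer would, in place of code of your own. Each camera call takes 0.05 s, during which the arm holds its last target. There are 200 camera calls.

## Task

Weigh the clear case for posting: take the spring hand scale from its stand, hook it under the middle of the case's carrying handle and lift slowly, without ever pulling the spring to its stop, until the case just hangs level and clear of the table (about 1 cm, never more than 1.5), and hold it still there for two seconds so that the reading settles. Then set the case gently down where it stood, unhook it, and hang the scale back in its stand as it was. Lift the case by the scale alone, never by hand, do not press hard on it, and leave the other things on the bench alone.

Things in the scene. Friction and masses are not known exactly. Their poses are not given: they have to be found in the camera images.
- scale_handle (a point): Middle of the T-handle of the spring hand scale (loose, 0.125 kg). Handle: black bar 120 mm long (y), 24 mm thick (x), 24 mm high (z, up as it hangs); grip it in the middle across x, from above. Below it, 12 to 92 mm under the point, a grey housing 22 x 50 (y) x 80 mm with a graduated window and pointer on both faces; the steel hook hangs out of its lower end.
- hook_bowl (a point): Inner bottom of the scale's J-hook, where the underside of a hung bar rests: 139 mm under scale_handle plus the reading of joint hook. Axes as the scale's. 6 mm wire bent in the x-z plane, lowest point 6 mm under this point; the shank rises on the +x side, 12 mm off, and joins the housing's middle, 47 mm above this point when slack.
- hook_tip (a point): Top of the hook's free tip, on the -x side of the hook: 16 mm to -x of hook_bowl and 12 mm above it; the wire's outermost point is 3 mm farther to -x. A bar enters over the tip: the scale moves towards its own -x to catch a bar and towards +x to let it go.
- hook (a joint): The scale's pointer reading: how far the hook is drawn out of the housing, m; 0 slack, 0.066 at its stop (overload). Spring 160 N/m; hanging free it reads about 0.0015 from the hook's own weight. Pushed up from below, the hook does not give.
- scale: The same hand scale as a body; its origin and axes are those of scale_handle.
- case_base (a point): Centre of the underside of the loose clear plastic clip-lid case, 140 (x) x 200 (y) mm, packed with flat tins; lid 146 x 206 mm, its top 63 mm above this point. z up, y along length and handle. Weight not known beforehand, 0.36 to 0.84 kg: the spring draws out 22 to 53 mm before the case leaves the table. Centre of mass in the middle, about 30 mm up.
- case_handle (a point): Middle of the case's white carrying handle, on its bar's axis: a fixed straight round bar 10 mm thick, 100 mm long (y), 98 mm above case_base, leaving 30 mm between bar and lid; a sloping leg at each end goes down to the lid. It can be hooked from its +x or its -x side.
- case: The clear case as a body; origin and axes as case_base.
- stand_rest (a point): Where scale_handle is when the scale hangs in its stand, 157 mm above the table; the scale starts there with its axes like these, up to 4 mm off along y: y along the handle, z up. It lifts out straight up and goes back straight down; before it moves sideways the hook (lowest point 147 mm under scale_handle) must be above the uprights and their lips (160 mm).
- stand: The fixed aluminium stand; origin under its foot's middle, axes as stand_rest. Foot 110 x 104 x 6 mm; two uprights 10 mm thick (y), 50 mm wide (x), 72 mm apart inside, 145 mm high; on top of each a notch with sloping lips 14 mm high, about 29 mm wide at the bottom, takes a wing of the scale's handle. Housing and hook hang between the uprights.
- table: The work table, glass top at z = 0.
- tree_a: Model tree on a black base 85 x 100 x 22 mm, about 150 mm high, loose; origin under the base. Leave alone.
- tree_b: Darker model tree on a black base 100 x 90 x 22 mm, about 160 mm high, loose; origin under the base. Leave alone.
- tins: Pair of flat black tins, 62 x 84 x 33 mm, loose; origin underneath. Leave alone.
- glue: Small white glue bottle, 40 mm thick, 85 mm high, loose; origin underneath. Leave alone.
There are look-alikes about, which are no part of the job. What is shaped like the stand but pink or purple is not meant.

How it is judged:
By the outcome, as a careful person would: the job done as asked, in the order asked, and still so for the second after the job is handed in, with the robot touching nothing.
It also fails if it takes over 72 s, if anything falls off the work surface, if the arm or the gripper's body presses on something with over 40 N, if the wrist force passes 120 N, or if a joint passes its speed limit or range.

## Working session

There is one attempt and no reset: what is moved stays moved. The work goes in short steps, Python scripts to look and compute and a tool call to move; the robot and the scene stay as the last step left them, time stands still between calls to the robot, and variables do not carry over. Pictures are saved under pics/ and viewed, at most 10 in all, crops included, and the job is handed in when it is done.

Besides the shell and the picture viewer there is one more tool, called after "Request:" by a JSON object that holds its "method" and its "body", one argument or row to a line. play_rows: Moves the arm, as the interface text tells. Its arguments: {"type":"object","properties":{"motion":{"type":"array"},"squeeze":{"type":"number"}},"required":["motion"]}

```bash
mkdir -p pics
python3 - <<'E'
from workcell import observe, viewer, bot
import cv2,numpy as np
s=observe();print({k:np.round(s[k],3) for k in('clock','position','tool_rot','grip_width','force')},bot.pinch_z)
for n in('scene','side'):
    p,d=viewer.grab_frame(n);cv2.imwrite(f'pics/{n}0.png',p[:,:,::-1]);np.save(f'pics/{n}0d.npy',d)
    c=viewer.camera_info(n);print(n,c['fx'],c['cx'],c['cy'],np.round(c['R'],3).tolist(),np.round(-c['R'].T@c['t'],3))
E
```

```text
{'clock': np.float64(0.0), 'position': array([0.143, 0.608, 0.231]), 'tool_rot': array([-3.14 ,  0.   ,  2.911]), 'grip_width': np.float64(0.086), 'force': array([-0.041,  0.273,  0.232])} 0.0187
scene 493.8637634080764 279.9046293500832 214.1861900237731 [[-0.589, 0.808, 0.0], [0.574, 0.419, -0.704], [-0.569, -0.415, -0.71]] [1.27  0.503 1.014]
side 484.29693792479276 282.9770071343164 204.87936480435974 [[0.79, -0.613, 0.004], [-0.31, -0.404, -0.861], [0.529, 0.679, -0.509]] [-0.254 -1.033  0.888]
```

View pics/scene0.png

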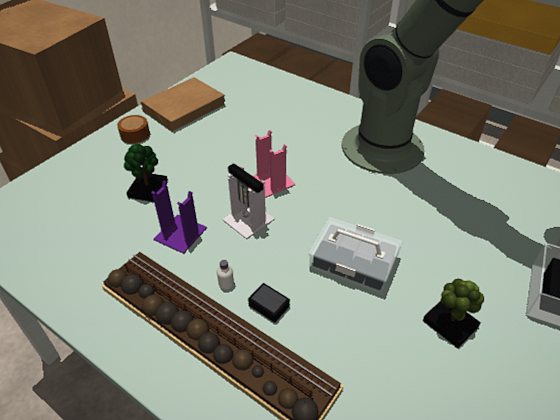

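View pics/side0.png

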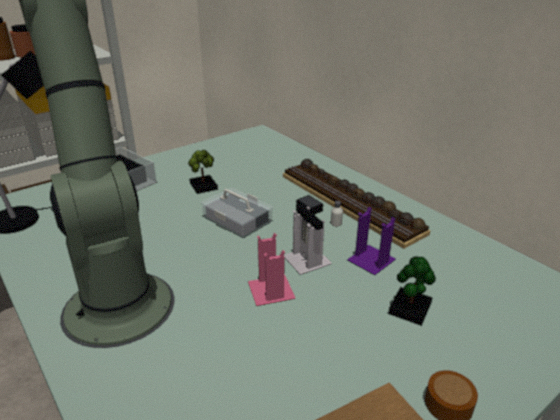

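```bash
cat > h.py <<'E'
from workcell import observe, viewer, bot
import cv2,numpy as np
def plane(n,uv,z,c=None):
    c=c or viewer.camera_info(n);uv=np.atleast_2d(uv).astype(float)
    r=np.c_[(uv[:,0]-c['cx'])/c['fx'],(uv[:,1]-c['cy'])/c['fy'],np.ones(len(uv))]@c['R']
    o=-c['R'].T@c['t'];return o+r*((z-o[2])/r[:,2])[:,None]
def world(n,uv,d,c=None):   # via depth
    c=c or viewer.camera_info(n)
    u=np.array(uv).astype(int)
    z=d[u[:,1],u[:,0]];k=z>0;u=u[k];z=z[k]
    p=np.c_[(u[:,0]-c['cx'])/c['fx']*z,(u[:,1]-c['cy'])/c['fy']*z,z]
    return (p-c['t'])@c['R'],u
def box(xy):
    (c,s,a)=cv2.minAreaRect(xy.astype(np.float32));return c,s,a
E
python3 - <<'E'
from h import *
out=[]
for n,(a,b,c,d) in {'scene':(205,400,130,310),'side':(190,350,170,280)}.items():
    im=cv2.imread(f'pics/{n}0.png');D=np.load(f'pics/{n}0d.npy')
    vv,uu=np.mgrid[c:d,a:b];uv=np.c_[uu.ravel(),vv.ravel()]
    P,u=world(n,uv,D);col=im[u[:,1],u[:,0]]
    m=(col.max(1)<60)&(P[:,2]>.14)&(P[:,2]<.19)&(P[:,1]<.2)
    q=P[m];print(n,'scale',m.sum(),q.min(0).round(3),q.max(0).round(3));b1=box(q[:,:2]*1000);print(b1, cv2.boxPoints(b1).round(0).tolist())
    for lab,lo,hi in(('casehandle',.085,.115),('lid',.055,.07)):
        m=(P[:,2]>lo)&(P[:,2]<hi)&(col.min(1)>100)
        q=P[m]
        print(lab,m.sum(),np.median(u[m],0))
        # cluster by image side
        uc=u[m];k=(uc[:,0]>295) if n=='scene' else (uc[:,0]<282)
        q=q[k];b1=box(q[:,:2]*1000);print(b1,cv2.boxPoints(b1).round(0).tolist(),q.mean(0).round(4))
im=cv2.imread('pics/scene0.png');cr=cv2.resize(im[140:300,210:410],(800,640),interpolation=cv2.INTER_CUBIC)[:600];cv2.imwrite('pics/crop1.png',cr)
E
```

```text
scene scale 430 [ 0.503 -0.209  0.14 ] [ 0.56  -0.092  0.173]
((531.2295532226562, -150.2738800048828), (118.61651611328125, 43.68965148925781), 79.16637420654297) [[499.0, -204.0], [542.0, -213.0], [564.0, -96.0], [521.0, -88.0]]
casehandle 202 [356. 237.]
((489.6806945800781, 171.3182830810547), (13.968811988830566, 115.56757354736328), 10.600611686706543) [[472.0, 227.0], [493.0, 113.0], [507.0, 116.0], [486.0, 229.0]] [0.4903 0.1738 0.099 ]
lid 3370 [355. 250.]
((488.1978759765625, 170.1241455078125), (159.14974975585938, 206.1241912841797), 10.456287384033203) [[391.0, 257.0], [429.0, 54.0], [585.0, 83.0], [548.0, 286.0]] [0.4938 0.1743 0.0617]
side scale 317 [ 0.503 -0.215  0.141] [ 0.554 -0.093  0.173]
((522.9446411132812, -154.90847778320312), (124.03997039794922, 34.5056266784668), 74.70706939697266) [[490.0, -210.0], [523.0, -219.0], [556.0, -100.0], [523.0, -91.0]]
casehandle 128 [242. 197.]
((438.18310546875, 31.190658569335938), (386.9456787109375, 60.88241195678711), 72.24198913574219) [[350.0, -144.0], [408.0, -162.0], [526.0, 206.0], [468.0, 225.0]] [0.4755 0.1491 0.0993]
lid 1381 [237. 206.]
((471.04376220703125, 64.24090576171875), (444.6519470214844, 194.8091583251953), 83.91123962402344) [[351.0, -146.0], [544.0, -167.0], [591.0, 275.0], [398.0, 296.0]] [0.4766 0.1594 0.0626]
```

View pics/crop1.png

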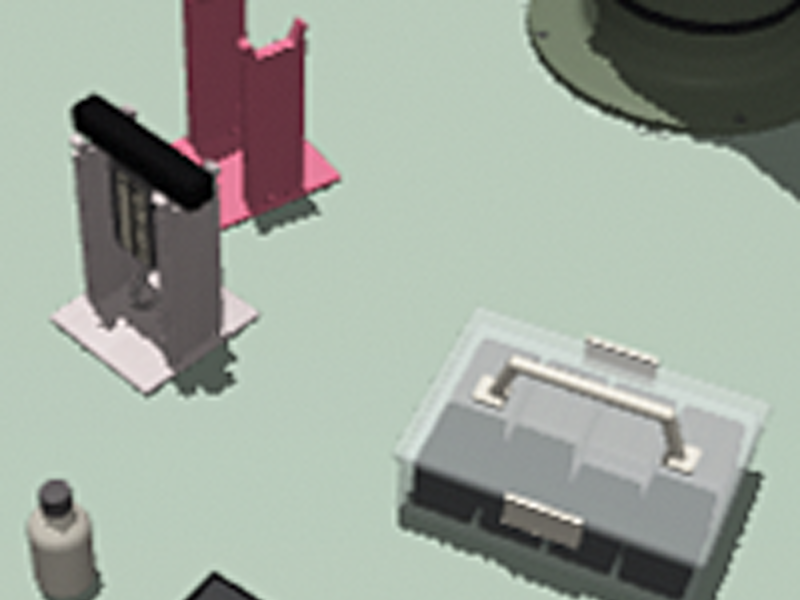

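The pictures show three stand shapes in the scene view: pink (275,165), purple (180,220) and the aluminium/grey one (247,195). Only the grey one fits the description, since it isn't pink or purple and it carries the black T-handle at (247,178); the crop confirms this. The white bar (333..380, 237..255) is the case handle.

```bash
cat >> h.py <<'E'
def plan(wps,p0=None,yaw0=None):
    """wps: (x,y,z,yaw) per call; prints end-of-call tool-frame delta (cm, rad)"""
    s=observe();p=np.array(s['position'] if p0 is None else p0);y=s['tool_rot'][2] if yaw0 is None else yaw0
    for w in wps:
        d=np.array(w[:3])-p;ex=np.array([np.cos(y),np.sin(y),0]);ey=np.array([np.sin(y),-np.cos(y),0])
        dy=(w[3]-y+np.pi)%(2*np.pi)-np.pi
        print('call',np.round([d@ex*100,d@ey*100,-d[2]*100],2),'rz',round(-dy,3));p=np.array(w[:3]);y=w[3]
E
python3 - <<'E'
from h import *
plan([(.29,.50,.32,2.55),(.45,.37,.33,2.2),(.55,.20,.33,1.85),(.56,.02,.33,1.5),(.528,-.152,.33,1.37)])
E
```

```text
call [-16.79  -7.16  -8.92] rz 0.361
call [-20.53  -1.87  -1.  ] rz 0.35
call [-19.63  -1.92  -0.  ] rz 0.35
call [-17.58  -4.    -0.  ] rz 0.35
call [-17.38  -1.98  -0.  ] rz 0.13
```

Request:
{"method": "play_rows", "body": {
  "motion": [
    [-3.4, -1.4, -1.8, 0, 0, 0.07, 1],
    [-6.7, -2.9, -3.6, 0, 0, 0.14, 1],
    [-10.1, -4.3, -5.4, 0, 0, 0.21, 1],
    [-13.4, -5.7, -7.1, 0, 0, 0.29, 1],
    [-16.8, -7.2, -8.9, 0, 0, 0.36, 1]
  ]
}}

```text
clock: 0.6
position: [0.2909, 0.4988, 0.3208]
tool_rot: [-3.141, -0.0, 2.548]
force: [1.3, -0.0, -0.2]
grip_width: 0.0853
finger_force: 0.0
```

Request:
{"method": "play_rows", "body": {
  "motion": [
    [-4.1, -0.4, -0.2, 0, 0, 0.07, 1],
    [-8.2, -0.7, -0.4, 0, 0, 0.14, 1],
    [-12.3, -1.1, -0.6, 0, 0, 0.21, 1],
    [-16.4, -1.5, -0.8, 0, 0, 0.28, 1],
    [-20.5, -1.9, -1, 0, 0, 0.35, 1]
  ]
}}

```text
clock: 1.1
position: [0.4507, 0.3686, 0.3303]
tool_rot: [-3.141, -0.0, 2.198]
force: [0.4, 1.2, 0.3]
grip_width: 0.0854
finger_force: 0.0
```

Request:
{"method": "play_rows", "body": {
  "motion": [
    [-3.9, -0.4, 0, 0, 0, 0.07, 1],
    [-7.8, -0.8, 0, 0, 0, 0.14, 1],
    [-11.8, -1.1, 0, 0, 0, 0.21, 1],
    [-15.7, -1.5, 0, 0, 0, 0.28, 1],
    [-19.6, -1.9, 0, 0, 0, 0.35, 1]
  ]
}}

```text
clock: 1.6
position: [0.5503, 0.1988, 0.3301]
tool_rot: [-3.141, 0.0, 1.848]
force: [0.1, -0.1, 0.2]
grip_width: 0.0855
finger_force: 0.0
```

Request:
{"method": "play_rows", "body": {
  "motion": [
    [-3.5, -0.8, 0, 0, 0, 0.07, 1],
    [-7, -1.6, 0, 0, 0, 0.14, 1],
    [-10.5, -2.4, 0, 0, 0, 0.21, 1],
    [-14, -3.2, 0, 0, 0, 0.28, 1],
    [-17.6, -4, 0, 0, 0, 0.35, 1]
  ]
}}

```text
clock: 2.1
position: [0.5598, 0.0189, 0.3301]
tool_rot: [-3.141, -0.0, 1.498]
force: [0.6, 0.5, 1.2]
grip_width: 0.0851
finger_force: 0.0
```

Run:
```python
from h import *
s=observe();print(s['clock'],s['position'].round(4),s['tool_rot'].round(3))
c=viewer.camera_info('wrist');p,d=viewer.grab_frame('wrist');print(c['fx'],(-c['R'].T@c['t']).round(3),c['R'].round(3).tolist())
cv2.imwrite('pics/w1.png',p[:,:,::-1])
plan([(.528,-.152,.33,1.37)])
```

```text
2.1 [0.5598 0.0189 0.3301] [-3.141 -0.     1.498]
347.7667683816052 [0.565 0.086 0.473] [[0.997, -0.073, -0.001], [-0.07, -0.963, 0.262], [-0.02, -0.261, -0.965]]
call [-16.62  -1.79   0.06] rz 0.117
```

View pics/w1.png

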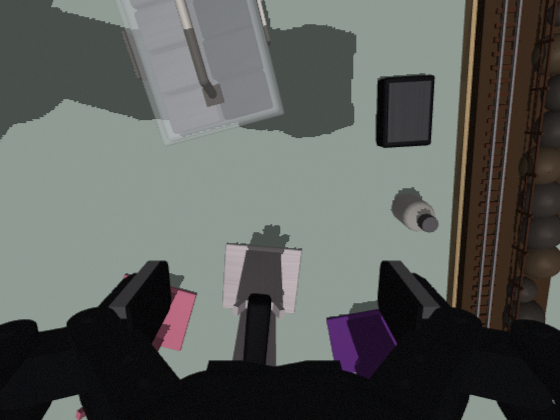

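The wrist view shows the black T-handle end-on at (257,320) in the grey stand, with pink and purple on either side and the case upper left. I'll go over the handle and refine from there.

Request:
{"method": "play_rows", "body": {
  "motion": [
    [-3.3, -0.4, 1, 0, 0, 0.02, 1],
    [-6.6, -0.7, 2, 0, 0, 0.05, 1],
    [-10, -1.1, 3, 0, 0, 0.07, 1],
    [-13.3, -1.4, 5, 0, 0, 0.1, 1],
    [-16.6, -1.8, 7, 0, 0, 0.12, 1]
  ]
}}

```text
clock: 2.65
position: [0.5302, -0.1452, 0.2597]
tool_rot: [3.141, -0.0, 1.38]
force: [0.4, -0.3, -0.1]
grip_width: 0.0852
finger_force: 0.0
```

Run:
```python
from h import *
s=observe();print(s['clock'],s['position'].round(4),s['tool_rot'].round(3))
c=viewer.camera_info('wrist');p,d=viewer.grab_frame('wrist')
np.save('pics/w2d.npy',d);cv2.imwrite('pics/w2.png',p[:,:,::-1])
vv,uu=np.mgrid[0:420,0:560];P,u=world('wrist',np.c_[uu.ravel(),vv.ravel()],d,c)
m=(p[u[:,1],u[:,0]].max(1)<60)&(abs(P[:,2]-.168)<.006)&(np.hypot(*(P[:,:2]-[.528,-.152]).T)<.09)
q=P[m];b=box(q[:,:2]*1000);print(m.sum(),b,cv2.boxPoints(b).round(1).tolist(),np.median(q[:,2]),u[m].min(0),u[m].max(0))
```

```text
2.65 [ 0.5302 -0.1452  0.2597] [ 3.141 -0.     1.38 ]
5229 ((527.4000854492188, -150.298095703125), (118.3851089477539, 23.949047088623047), 80.56193542480469) [[505.8999938964844, -206.6999969482422], [529.5, -210.6999969482422], [548.9000244140625, -93.9000015258789], [525.2999877929688, -89.9000015258789]] 0.16882383117936955 [252 135] [289 295]
```

View pics/w2.png

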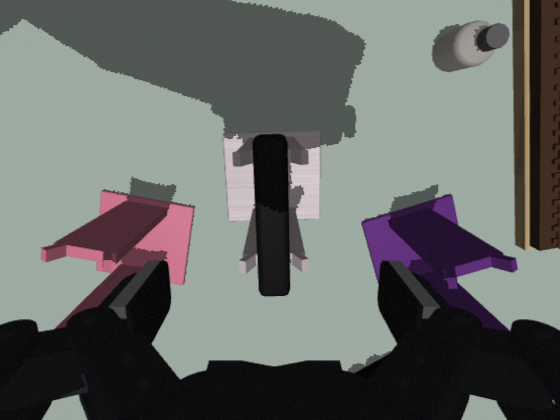

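Run:
```python
from h import *
p=cv2.imread('pics/w2.png')[:,:,::-1];d=np.load('pics/w2d.npy');c=viewer.camera_info('wrist')
vv,uu=np.mgrid[0:420,0:560];P,u=world('wrist',np.c_[uu.ravel(),vv.ravel()],d,c)
col=p[u[:,1],u[:,0]].astype(int)
Y=1.406;e=np.array([np.sin(Y),-np.cos(Y)]);f=np.array([np.cos(Y),np.sin(Y)])
m=(col.max(1)-col.min(1)>45)&(P[:,2]>.1)&(P[:,2]<.2)&(np.hypot(*(P[:,:2]-[.527,-.15]).T)<.25)
o=P[m][:,:2]-[.5274,-.1503];a=o@e;b=o@f
for n,k in(('pink',a<0),('purple',a>0)):
    k=k&(abs(b)<.07); print(n,k.sum(),abs(a[k]).min() if k.any() else None)
plan([(.5274,-.1503,.20,1.406),(.5274,-.1503,.138,1.406)])
```

```text
pink 822 0.12573060997835714
purple 751 0.13083102913286973
call [0.01 0.   5.7 ] rz -0.032
call [0.  0.  6.2] rz -0.0
```

Request:
{"method": "play_rows", "body": {
  "motion": [
    [0, 0, 2.5, 0, 0, -0.03, 1],
    [0, 0, 5.5, 0, 0, -0.03, 1],
    [0, 0, 8, 0, 0, -0.03, 1],
    [0, 0, 10, 0, 0, -0.03, 1],
    [0, 0, 11.5, 0, 0, -0.03, 1]
  ],
  "squeeze": 40
}}

```text
clock: 3.2
position: [0.53, -0.1437, 0.1439]
tool_rot: [-3.14, 0.0, 1.411]
force: [0.4, -0.2, 0.6]
grip_width: 0.0853
finger_force: 0.0
```

Request:
{"method": "play_rows", "body": {
  "motion": [
    [0, 0, 0.3, 0, 0, 0, 1],
    [0, 0, 0.3, 0, 0, 0, 0.2],
    [0, 0, 0.3, 0, 0, 0, -0.5],
    [0, 0, 0.3, 0, 0, 0, -1],
    [0, 0, 0.3, 0, 0, 0, -1]
  ],
  "squeeze": 40
}}

```text
clock: 3.7
position: [0.5307, -0.1442, 0.1429]
tool_rot: [3.141, -0.0, 1.411]
force: [-0.5, -0.1, 0.4]
grip_width: 0.0283
finger_force: 0.0
```

Request:
{"method": "play_rows", "body": {
  "motion": [
    [0, 0, 0, 0, 0, 0, -1],
    [0, 0, 0, 0, 0, 0, -1],
    [0, 0, 0, 0, 0, 0, -1],
    [0, 0, 0, 0, 0, 0, -1],
    [0, 0, 0, 0, 0, 0, -1]
  ]
}}

```text
clock: 4.2
position: [0.5307, -0.1442, 0.1429]
tool_rot: [3.141, -0.0, 1.411]
force: [-2.3, 1.3, 6.5]
grip_width: 0.023
finger_force: 39.1
```

Run:
```python
from h import *
for i in range(3):
    s=observe();print(s['clock'],s['position'].round(4),s['tool_rot'].round(3),s['force'].round(1))
c=viewer.camera_info('wrist');p,d=viewer.grab_frame('wrist')
cv2.imwrite('pics/w3.png',p[:,:,::-1])
vv,uu=np.mgrid[0:420,0:560];P,u=world('wrist',np.c_[uu.ravel(),vv.ravel()],d,c)
m=(p[u[:,1],u[:,0]].max(1)<60)&(abs(P[:,2]-.168)<.006)&(np.hypot(*(P[:,:2]-[.528,-.152]).T)<.09)
q=P[m];b=box(q[:,:2]*1000);print(m.sum(),b)
s=observe();print(s['clock'],s['position'].round(4))
plan([(.5274,-.1503,.20,1.406)])
```

```text
4.2 [ 0.5307 -0.1442  0.1429] [ 3.141 -0.     1.411] [-2.3  1.3  6.5]
4.2 [ 0.5307 -0.1442  0.1429] [ 3.141 -0.     1.411] [-2.3  1.3  6.5]
4.2 [ 0.5307 -0.1442  0.1429] [ 3.141 -0.     1.411] [-2.3  1.3  6.5]
13482 ((533.1646728515625, -134.08139038085938), (83.67665100097656, 47.63135528564453), 62.062137603759766)
4.25 [ 0.5307 -0.1442  0.1429]
call [-0.66 -0.23 -5.71] rz 0.005
```

View pics/w3.png

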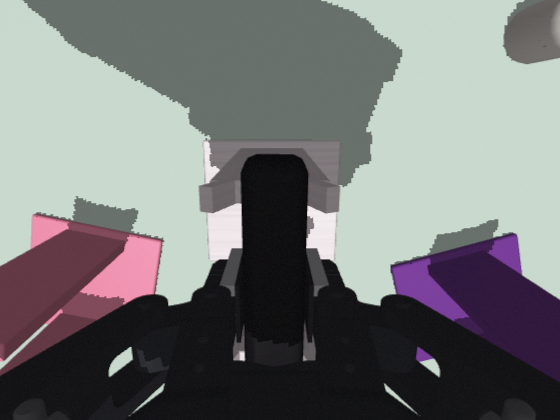

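Run:
```python
from h import *
print(plane('wrist',[(275,155),(245,240),(305,240)],.169).round(4)); s=observe();T=s['position'][:2];Y=s['tool_rot'][2]
q=plane('wrist',[(275,155),(245,240),(305,240)],.169)[:,:2]-T
print(q@[np.cos(Y),np.sin(Y)],q@[np.sin(Y),-np.cos(Y)],s['position'],s['qpos'].round(4))
```

```text
[[ 0.5396 -0.0909  0.169 ]
 [ 0.5243 -0.119   0.169 ]
 [ 0.5454 -0.1224  0.169 ]]
[0.05399455 0.02380373 0.02379759] [ 0.00036823 -0.01031924  0.01109688] [ 0.53067127 -0.14416189  0.14290743] [-0.166   0.5643  0.4537  1.8985 -0.3492  0.7561  0.3235]
```

Request:
{"method": "play_rows", "body": {
  "motion": [
    [0, 0, 0, 0, 0, 0, 0],
    [0, 0, 0, 0, 0, 0, 0],
    [-0.2, 0, 0.2, 0, 0, 0, 0],
    [-0.4, 0, 0.4, 0, 0, 0, 0],
    [-0.6, 0, 0.5, 0, 0, 0, 0]
  ]
}}

```text
clock: 4.75
position: [0.5293, -0.1503, 0.137]
tool_rot: [-3.141, 0.0, 1.411]
force: [-0.1, 0.3, 0.1]
grip_width: 0.0429
finger_force: 0.0
```

Run:
```python
from h import *
s=observe();print(s['clock'],s['position'].round(4),s['tool_rot'].round(3),s['force'].round(1),s['grip_width'])
plan([(.5274,-.1503,.138,1.406)])
```

```text
4.75 [ 0.5293 -0.1503  0.137 ] [-3.141  0.     1.411] [-0.1  0.3  0.1] 0.04290296470940876
call [-0.03 -0.19 -0.1 ] rz 0.005
```

Request:
{"method": "play_rows", "body": {
  "motion": [
    [0, -0.15, 0, 0, 0, 0, -0.2],
    [0, -0.15, 0, 0, 0, 0, -1],
    [0, -0.15, 0, 0, 0, 0, -1],
    [0, -0.15, 0, 0, 0, 0, -1],
    [0, -0.15, 0, 0, 0, 0, -1]
  ],
  "squeeze": 60
}}

```text
clock: 5.25
position: [0.5279, -0.15, 0.1374]
tool_rot: [-3.141, 0.0, 1.411]
force: [-2.8, -1.2, 4.9]
grip_width: 0.0233
finger_force: 59.1
```

Request:
{"method": "play_rows", "body": {
  "motion": [
    [0, 0, 0, 0, 0, 0, -1],
    [0, 0, -0.5, 0, 0, 0, -1],
    [0, 0, -2, 0, 0, 0, -1],
    [0, 0, -4, 0, 0, 0, -1],
    [0, 0, -6, 0, 0, 0, -1]
  ]
}}

```text
clock: 5.75
position: [0.528, -0.1497, 0.1981]
tool_rot: [-3.141, 0.0, 1.411]
force: [-0.3, 0.2, -1.1]
grip_width: 0.0231
finger_force: 58.8
```

Request:
{"method": "play_rows", "body": {
  "motion": [
    [0, 0, -3, 0, 0, 0, -1],
    [0, 0, -6, 0, 0, 0, -1],
    [0, 0, -9, 0, 0, 0, -1],
    [0, 0, -11, 0, 0, 0, -1],
    [0, 0, -12, 0, 0, 0, -1]
  ]
}}

```text
clock: 6.25
position: [0.5285, -0.1499, 0.3192]
tool_rot: [3.139, -0.0, 1.411]
force: [0.3, 0.5, -1.7]
grip_width: 0.0232
finger_force: 58.9
```

Request:
{"method": "play_rows", "body": {
  "motion": [
    [0, 0, 0, 0, 0, 0, -1],
    [0, 0, 0, 0, 0, 0, -1],
    [0, 0, 0, 0, 0, 0, -1],
    [0, 0, 0, 0, 0, 0, -1],
    [0, 0, 0, 0, 0, 0, -1]
  ]
}}

```text
clock: 6.75
position: [0.5279, -0.1499, 0.3168]
tool_rot: [-3.141, 0.0, 1.411]
force: [-0.5, -0.5, -1.5]
grip_width: 0.0231
finger_force: 58.9
```

Run:
```python
from h import *
s=observe();print(s['clock'],s['position'].round(4),s['tool_rot'].round(3),s['force'].round(2),s['grip_width'])
R=[]
for n in('scene','side'):
    c=viewer.camera_info(n);p,d=viewer.grab_frame(n);np.save(f'pics/{n}1d.npy',d);cv2.imwrite(f'pics/{n}1.png',p[:,:,::-1])
    X=c['R']@(s['position']+[0,0,.019-.1])+c['t'];u,v=(X[:2]/X[2]*c['fx']+[c['cx'],c['cy']]).astype(int);print(n,u,v)
    R.append(cv2.resize(p[v-55:v+65,u-40:u+40,::-1],(400,600),interpolation=cv2.INTER_CUBIC))
cv2.imwrite('pics/hook1.png',np.hstack(R))
```

```text
6.75 [ 0.5279 -0.1499  0.3168] [-3.141  0.     1.411] [-0.5  -0.48 -1.5 ] 0.023079892309841255
scene 244 153
side 309 191
```

View pics/hook1.png

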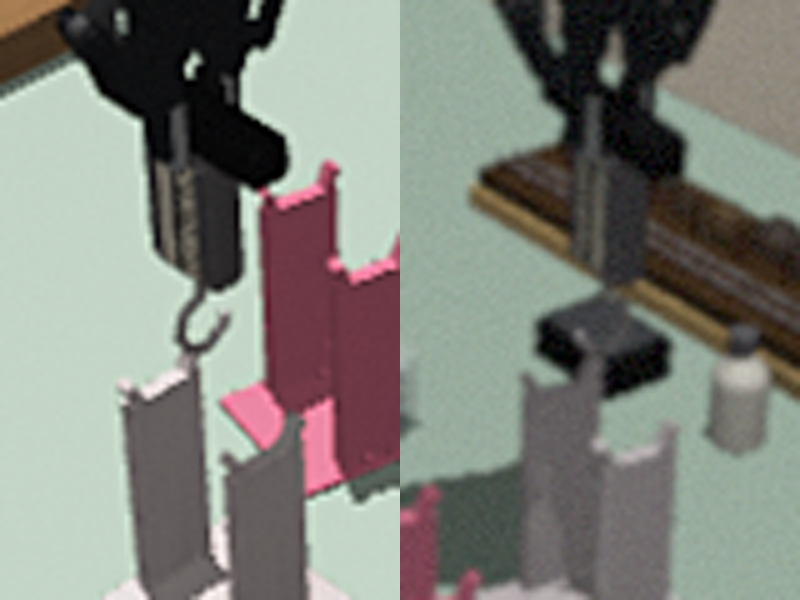

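The crop shows the scale lifted clear of the stand. In the scene view the hook tip points right, towards world -x, so scale +x ≈ world +x, and I'll catch the bar from its +x side. Carrying it over now.

Run:
```python
from h import *
plan([(.531,.014,.317,1.58),(.533,.179,.305,1.754)])
```

```text
call [16.23 -2.31  0.  ] rz -0.169
call [16.5   0.35  1.2 ] rz -0.174
```

Request:
{"method": "play_rows", "body": {
  "motion": [
    [2, -0.3, 0, 0, 0, -0.02, -1],
    [5, -0.7, 0, 0, 0, -0.05, -1],
    [9, -1.3, 0, 0, 0, -0.09, -1],
    [12.6, -1.8, 0, 0, 0, -0.13, -1],
    [16.2, -2.3, 0, 0, 0, -0.17, -1]
  ]
}}

```text
clock: 7.35
position: [0.531, 0.0152, 0.3173]
tool_rot: [3.141, -0.0, 1.582]
force: [1.8, -0.3, -1.7]
grip_width: 0.0237
finger_force: 58.9
```

Request:
{"method": "play_rows", "body": {
  "motion": [
    [4, 0.1, 0.3, 0, 0, -0.04, -1],
    [8, 0.2, 0.6, 0, 0, -0.08, -1],
    [11.5, 0.3, 0.9, 0, 0, -0.12, -1],
    [14.5, 0.4, 1.1, 0, 0, -0.15, -1],
    [16.5, 0.4, 1.2, 0, 0, -0.17, -1]
  ]
}}

```text
clock: 7.85
position: [0.5332, 0.181, 0.3049]
tool_rot: [-3.141, -0.0, 1.754]
force: [-0.1, 0.2, -1.3]
grip_width: 0.0232
finger_force: 58.9
```

Request:
{"method": "play_rows", "body": {
  "motion": [
    [0, 0, 0, 0, 0, 0, -1],
    [0, 0, 0, 0, 0, 0, -1],
    [0, 0, 0, 0, 0, 0, -1],
    [0, 0, 0, 0, 0, 0, -1],
    [0, 0, 0, 0, 0, 0, -1]
  ]
}}

```text
clock: 8.35
position: [0.5336, 0.178, 0.3055]
tool_rot: [3.141, 0.0, 1.75]
force: [0.2, -0.7, -0.5]
grip_width: 0.0233
finger_force: 58.9
```

Run:
```python
from h import *
s=observe();print(s['clock'],s['position'].round(4),s['tool_rot'].round(3),s['force'].round(2),s['grip_width'])
c=viewer.camera_info('wrist');p,d=viewer.grab_frame('wrist')
np.save('pics/w4d.npy',d);cv2.imwrite('pics/w4.png',p[:,:,::-1])
for n in('wrist','scene'):
    if n=='scene': c=viewer.camera_info(n);p,d=viewer.grab_frame(n);cv2.imwrite('pics/scene2.png',p[:,:,::-1])
    vv,uu=np.mgrid[0:420,0:560];P,u=world(n,np.c_[uu.ravel(),vv.ravel()],d,c)
    near=(np.hypot(*(P[:,:2]-[.489,.171]).T)<.075)
    m=near&(P[:,2]>.094)&(P[:,2]<.108);q=P[m]
    if m.sum()>20:
        cen=q[:,:2].mean(0);w=np.linalg.svd(q[:,:2]-cen,full_matrices=False)[2][0];w*=np.sign(w[1]);t=(q[:,:2]-cen)@w
        print(n,m.sum(),'dir yaw',np.arctan2(-w[0],w[1]),'mid',cen+w*(t.max()+t.min())/2,'len',np.ptp(t),'across mean',cen,'top z',np.percentile(q[:,2],95),u[m].min(0),u[m].max(0))
```

```text
8.35 [0.5336 0.178  0.3055] [3.141 0.    1.75 ] [ 0.17 -0.73 -0.49] 0.02334175313844174
wrist 1052 dir yaw 0.183528763809845 mid [0.48649249 0.17310911] len 0.111431218902685 across mean [0.48589906 0.17630618] top z 0.10385905601498316 [220 122] [233 229]
scene 171 dir yaw 0.18489122856402382 mid [0.49050756 0.17207947] len 0.11211325827434032 across mean [0.49006552 0.17444298] top z 0.10362841155279712 [336 229] [378 247]
```

View pics/w4.png

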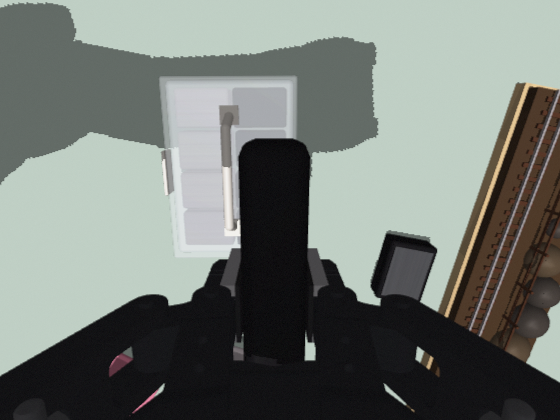

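Request:
{"method": "play_rows", "body": {
  "motion": [
    [0.1, 0, 1.5, 0, 0, 0, -1],
    [0.2, 0, 3.5, 0, 0, 0, -1],
    [0.3, 0, 5.5, 0, 0, 0, -1],
    [0.3, 0, 7, 0, 0, 0, -1],
    [0.3, 0, 8, 0, 0, 0, -1]
  ]
}}

```text
clock: 8.95
position: [0.5327, 0.1815, 0.2243]
tool_rot: [-3.141, 0.0, 1.751]
force: [-0.6, 0.1, -0.8]
grip_width: 0.023
finger_force: 59.0
```

Request:
{"method": "play_rows", "body": {
  "motion": [
    [0, 0, 0, 0, 0, 0, -1],
    [0, 0, 0, 0, 0, 0, -1],
    [0, 0, 0, 0, 0, 0, -1],
    [0, 0, 0, 0, 0, 0, -1],
    [0, 0, 0, 0, 0, 0, -1]
  ]
}}

```text
clock: 9.45
position: [0.5331, 0.1818, 0.2257]
tool_rot: [3.141, -0.0, 1.751]
force: [0.4, 0.3, -0.6]
grip_width: 0.0239
finger_force: 58.9
```

```bash
cat >> h.py <<'E'
def hookview(name,off=.12,half=60,ns=('scene','side')):
    s=observe();R=[]
    print(s['clock'],s['position'].round(4),s['tool_rot'].round(3),s['force'].round(2))
    for n in ns:
        c=viewer.camera_info(n);p,d=viewer.grab_frame(n);np.save(f'pics/{name}_{n}.npy',d);cv2.imwrite(f'pics/{name}_{n}.png',p[:,:,::-1])
        X=c['R']@(s['position']+[0,0,.0196-off])+c['t'];u,v=(X[:2]/X[2]*c['fx']+[c['cx'],c['cy']]).astype(int);print(n,u,v)
        R.append(cv2.resize(p[v-half:v+half,u-half*2//3:u+half*2//3,::-1],(400,600),interpolation=cv2.INTER_CUBIC))
    cv2.imwrite(f'pics/{name}.png',np.hstack(R))
E
python3 - <<'E'
from h import *
hookview('a1')
s=observe()
c=viewer.camera_info('wrist');p,d=viewer.grab_frame('wrist')
uv=np.mgrid[258:292:4,170:240:6].reshape(2,-1).T;P,_=world('wrist',uv,d,c);print('handle top',np.median(P[:,2])-s['position'][2])
# hook pixels in scene: depth points below housing near tcp
n='scene';c=viewer.camera_info(n);d=np.load('pics/a1_scene.npy')
vv,uu=np.mgrid[0:420,0:560];P,u=world(n,np.c_[uu.ravel(),vv.ravel()],d,c)
k=(np.hypot(*(P[:,:2]-s['position'][:2]).T)<.025)&(P[:,2]>.085)&(P[:,2]<s['position'][2]-.08)
q=P[k];Y=1.754;rel=(q[:,:2]-s['position'][:2])
print(k.sum(),'z',q[:,2].min(),q[:,2].max(),'x',np.percentile(rel@[np.sin(Y),-np.cos(Y)],[0,50,100]),'y',np.percentile(rel@[np.cos(Y),np.sin(Y)],[0,50,100]))
E
```

```text
9.45 [0.5331 0.1818 0.2257] [ 3.141 -0.     1.751] [ 0.4   0.3  -0.57]
scene 352 242
side 245 181
handle top 0.0317223791056335
58 z 0.09977146891217711 0.14296401941059272 x [-0.01440057  0.00585105  0.02017953] y [-0.00653712 -0.00295576 -0.0003142 ]
```

View pics/a1.png

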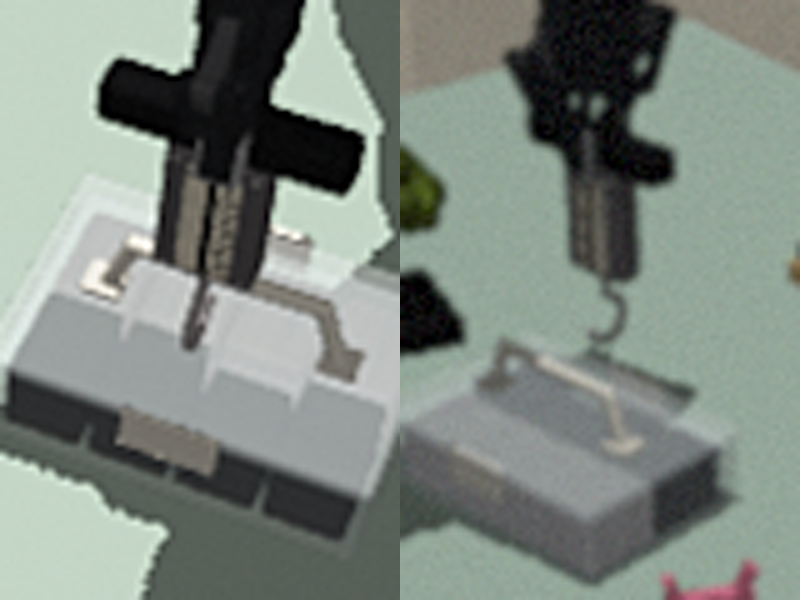

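Scale hangs as expected, hook open towards the bar from its +x side. Descend to bowl z≈0.0745 and slide in.

Request:
{"method": "play_rows", "body": {
  "motion": [
    [0, 0, 0.6, 0, 0, 0, -1],
    [0, 0, 1.4, 0, 0, 0, -1],
    [0, 0, 2.2, 0, 0, 0, -1],
    [0, 0, 2.8, 0, 0, 0, -1],
    [0, 0, 3, 0, 0, 0, -1]
  ]
}}

```text
clock: 10.1
position: [0.5326, 0.1815, 0.1943]
tool_rot: [-3.14, 0.0, 1.751]
force: [0.3, -0.8, -1.0]
grip_width: 0.0228
finger_force: 58.9
```

Request:
{"method": "play_rows", "body": {
  "motion": [
    [0, 0, 0, 0, 0, 0, -1],
    [0, -0.4, 0, 0, 0, 0, -1],
    [0, -0.8, 0, 0, 0, 0, -1],
    [0, -1.2, 0, 0, 0, 0, -1],
    [0, -1.6, 0, 0, 0, 0, -1]
  ]
}}

```text
clock: 10.6
position: [0.5168, 0.1788, 0.1955]
tool_rot: [3.141, -0.0, 1.751]
force: [0.6, 0.9, -1.4]
grip_width: 0.0234
finger_force: 58.9
```

Run:
```python
from h import *
hookview('a2',off=.13,half=42)
```

```text
10.6 [0.5168 0.1788 0.1955] [ 3.141 -0.     1.751] [ 0.64  0.86 -1.42]
scene 353 248
side 242 193
```

View pics/a2.png

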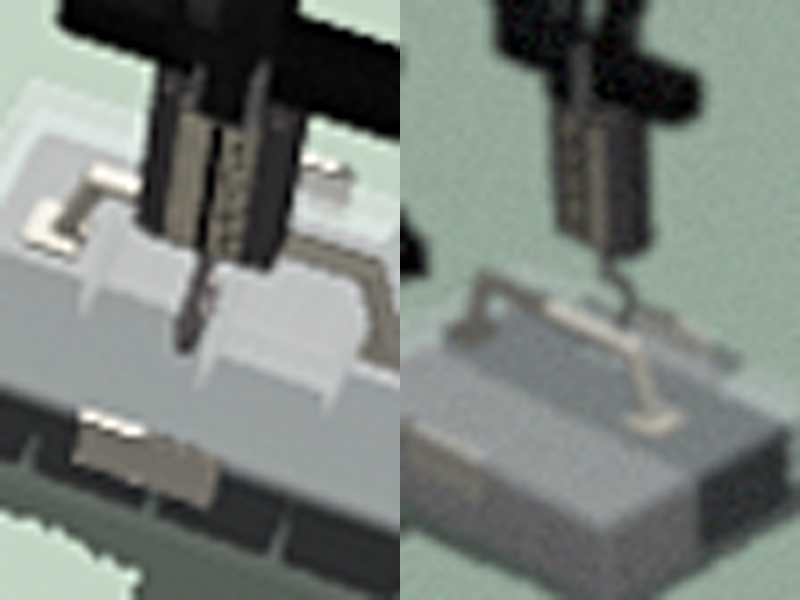

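The view shows the hook level with the bar gap, in front of the bar's middle. Sliding in.

Request:
{"method": "play_rows", "body": {
  "motion": [
    [0, -0.4, 0, 0, 0, 0, -1],
    [0, -0.8, 0, 0, 0, 0, -1],
    [0, -1.2, 0, 0, 0, 0, -1],
    [0, -1.6, 0, 0, 0, 0, -1],
    [0, -2, 0, 0, 0, 0, -1]
  ]
}}

```text
clock: 11.2
position: [0.4972, 0.1752, 0.1953]
tool_rot: [-3.142, -0.0, 1.751]
force: [-0.5, 0.5, -0.3]
grip_width: 0.0231
finger_force: 58.9
```

Request:
{"method": "play_rows", "body": {
  "motion": [
    [0, -0.3, 0, 0, 0, 0, -1],
    [0, -0.6, 0, 0, 0, 0, -1],
    [0, -0.8, 0, 0, 0, 0, -1],
    [0, -1, 0, 0, 0, 0, -1],
    [0, -1, 0, 0, 0, 0, -1]
  ]
}}

```text
clock: 11.7
position: [0.4876, 0.1735, 0.1954]
tool_rot: [3.142, -0.0, 1.751]
force: [-0.7, -0.2, -1.3]
grip_width: 0.0232
finger_force: 59.0
```

```bash
cat >> h.py <<'E'
def casepose(n='scene'):
    c=viewer.camera_info(n);p,d=viewer.grab_frame(n)
    vv,uu=np.mgrid[0:420,0:560];P,u=world(n,np.c_[uu.ravel(),vv.ravel()],d,c);return p,P,u
E
python3 - <<'E'
from h import *
s=observe();print(s['clock'],s['position'].round(4),s['force'].round(2))
T=s['position'];ex=np.array([.983,.182]);ey=np.array([-.182,.983])
for n in('scene','side'):
    p,P,u=casepose(n);rel=P[:,:2]-T[:2];x=rel@ex;y=rel@ey
    m=(abs(y)<.06)&(abs(y)>.026)&(abs(x)<.03)&(P[:,2]>.095)&(P[:,2]<.108)
    print(n,'bar x rel',np.percentile(x[m],[5,50,95]).round(4),'top',np.percentile(P[m,2],95).round(4),'ys',y[m].min().round(3),y[m].max().round(3),m.sum())
    m=(abs(y)<.012)&(abs(x)<.03)&(P[:,2]>.108)&(P[:,2]<.121);print(' shank',m.sum(),np.median(x[m]) if m.any() else '',np.median(y[m]) if m.any() else '')
E
```

```text
11.7 [0.4876 0.1735 0.1954] [-0.75 -0.24 -1.25]
scene bar x rel [-0.0019  0.0028  0.0066] top 0.103 ys -0.058 0.052 87
 shank 6 0.003322999774892142 -0.0030646326502083558
side bar x rel [-0.01   -0.0073 -0.003 ] top 0.105 ys -0.058 0.051 36
 shank 5 -0.005421531304451881 -0.0026336256013498732
```

```bash
cat >> h.py <<'E'
def lid():
    ex=np.array([.983,.182]);ey=np.array([-.182,.983]);C=np.array([.487,.1725])
    s=observe();print(s['clock'],'z',s['position'][2].round(4),'F',s['force'].round(2),'M',s['moment'].round(2))
    for n in('scene','side'):
        p,P,u=casepose(n);rel=P[:,:2]-C;x=rel@ex;y=rel@ey
        m=(abs(x)>.025)&(abs(x)<.062)&(abs(y)<.09)&(P[:,2]>.05)&(P[:,2]<.085)
        if n=='side': m&=x<0
        else: m&=x>0
        q=P[m];g=y[m];A=np.c_[np.ones(m.sum()),x[m],g];co=np.linalg.lstsq(A,q[:,2],rcond=None)[0]
        b=(abs(y)<.05)&(abs(y)>.02)&(abs(x)<.02)&(P[:,2]>.092)&(P[:,2]<.13)
        print(n,'lid med',np.median(q[:,2]).round(4),'tilt x,y',co[1:].round(3),m.sum(),'bar top',np.percentile(P[b,2],90).round(4) if b.any() else '','bar x',np.median(x[b]).round(4),'yrange',y[b].min().round(3),y[b].max().round(3))
E
python3 - <<'E'
from h import *
lid();lid()
E
```

```text
11.8 z 0.1953 F [-0.1  -0.04 -1.59] M [ 0.03 -0.03 -0.04]
scene lid med 0.0618 tilt x,y [0.005 0.   ] 823 bar top 0.1035 bar x 0.0034 yrange -0.05 0.05
side lid med 0.0628 tilt x,y [0.007 0.001] 315 bar top 0.1257 bar x -0.006 yrange -0.05 0.05
11.9 z 0.1953 F [ 0.13 -0.57 -1.83] M [ 0.03 -0.03  0.02]
scene lid med 0.0618 tilt x,y [-0.001 -0.   ] 820 bar top 0.1032 bar x 0.004 yrange -0.05 0.049
side lid med 0.0627 tilt x,y [-0.018  0.   ] 309 bar top 0.1257 bar x -0.0066 yrange -0.048 0.05
```

Request:
{"method": "play_rows", "body": {
  "motion": [
    [0, 0, -0.3, 0, 0, 0, -1],
    [0, 0, -0.7, 0, 0, 0, -1],
    [0, 0, -1.1, 0, 0, 0, -1],
    [0, 0, -1.5, 0, 0, 0, -1],
    [0, 0, -1.8, 0, 0, 0, -1]
  ]
}}

```text
clock: 12.5
position: [0.4878, 0.1735, 0.2138]
tool_rot: [3.141, -0.0, 1.751]
force: [0.0, 0.1, -1.4]
grip_width: 0.0231
finger_force: 59.0
```

Request:
{"method": "play_rows", "body": {
  "motion": [
    [0, 0, -0.3, 0, 0, 0, -1],
    [0, 0, -0.6, 0, 0, 0, -1],
    [0, 0, -0.9, 0, 0, 0, -1],
    [0, 0, -1.2, 0, 0, 0, -1],
    [0, 0, -1.5, 0, 0, 0, -1]
  ]
}}

```text
clock: 13.0
position: [0.4876, 0.1734, 0.2285]
tool_rot: [-3.141, 0.0, 1.751]
force: [1.1, 0.2, -4.5]
grip_width: 0.0231
finger_force: 58.8
```

Request:
{"method": "play_rows", "body": {
  "motion": [
    [0, 0, 0, 0, 0, 0, -1],
    [0, 0, 0, 0, 0, 0, -1],
    [0, 0, 0, 0, 0, 0, -1],
    [0, 0, 0, 0, 0, 0, -1],
    [0, 0, 0, 0, 0, 0, -1]
  ]
}}

```text
clock: 13.5
position: [0.4877, 0.1735, 0.2282]
tool_rot: [-3.141, 0.0, 1.751]
force: [-0.8, 0.7, -3.6]
grip_width: 0.0228
finger_force: 58.9
```

Run:
```python
from h import *
lid()
```

```text
13.5 z 0.2282 F [-0.81  0.68 -3.63] M [ 0.07 -0.1  -0.01]
scene lid med 0.0617 tilt x,y [0.008 0.001] 824 bar top 0.1029 bar x 0.0033 yrange -0.05 0.05
side lid med 0.0629 tilt x,y [0.021 0.001] 321 bar top 0.1032 bar x -0.0054 yrange -0.049 0.049
```

Request:
{"method": "play_rows", "body": {
  "motion": [
    [0, 0, -0.2, 0, 0, 0, -1],
    [0, 0, -0.5, 0, 0, 0, -1],
    [0, 0, -0.8, 0, 0, 0, -1],
    [0, 0, -1, 0, 0, 0, -1],
    [0, 0, -1, 0, 0, 0, -1]
  ]
}}

```text
clock: 14.1
position: [0.4877, 0.1735, 0.2386]
tool_rot: [3.141, -0.0, 1.751]
force: [-0.2, 0.3, -5.8]
grip_width: 0.0232
finger_force: 58.9
```

Run:
```python
from h import *
lid()
```

```text
14.1 z 0.2386 F [-0.21  0.31 -5.82] M [ 0.02 -0.   -0.03]
scene lid med 0.0618 tilt x,y [ 0.004 -0.002] 836 bar top 0.1032 bar x 0.0039 yrange -0.05 0.05
side lid med 0.0628 tilt x,y [-0.015 -0.002] 311 bar top 0.1032 bar x -0.006 yrange -0.05 0.049
```

Request:
{"method": "play_rows", "body": {
  "motion": [
    [0, 0, -0.15, 0, 0, 0, -1],
    [0, 0, -0.35, 0, 0, 0, -1],
    [0, 0, -0.55, 0, 0, 0, -1],
    [0, 0, -0.7, 0, 0, 0, -1],
    [0, 0, -0.8, 0, 0, 0, -1]
  ]
}}

```text
clock: 14.7
position: [0.4877, 0.1735, 0.2464]
tool_rot: [-3.142, 0.0, 1.751]
force: [0.8, 0.2, -6.3]
grip_width: 0.0236
finger_force: 59.0
```

Run:
```python
from h import *
lid()
```

```text
14.7 z 0.2464 F [ 0.76  0.15 -6.29] M [-0.01  0.05 -0.02]
scene lid med 0.0618 tilt x,y [0.003 0.001] 822 bar top 0.1025 bar x 0.0038 yrange -0.05 0.05
side lid med 0.063 tilt x,y [-0.012 -0.001] 319 bar top 0.1027 bar x -0.0057 yrange -0.05 0.049
```

Reading about 34 mm; continue.

Request:
{"method": "play_rows", "body": {
  "motion": [
    [0, 0, -0.15, 0, 0, 0, -1],
    [0, 0, -0.35, 0, 0, 0, -1],
    [0, 0, -0.55, 0, 0, 0, -1],
    [0, 0, -0.7, 0, 0, 0, -1],
    [0, 0, -0.8, 0, 0, 0, -1]
  ]
}}

```text
clock: 15.3
position: [0.4877, 0.1734, 0.2544]
tool_rot: [-3.142, -0.0, 1.751]
force: [-0.3, 0.2, -8.0]
grip_width: 0.0233
finger_force: 59.0
```

Run:
```python
from h import *
lid()
```

```text
15.3 z 0.2544 F [-0.29  0.15 -8.02] M [ 0.06 -0.02 -0.02]
scene lid med 0.0618 tilt x,y [ 0.004 -0.   ] 824 bar top 0.1027 bar x 0.0039 yrange -0.048 0.05
side lid med 0.063 tilt x,y [-0.013 -0.001] 303 bar top 0.1043 bar x -0.0067 yrange -0.05 0.05
```

Request:
{"method": "play_rows", "body": {
  "motion": [
    [0, 0, -0.15, 0, 0, 0, -1],
    [0, 0, -0.35, 0, 0, 0, -1],
    [0, 0, -0.5, 0, 0, 0, -1],
    [0, 0, -0.6, 0, 0, 0, -1],
    [0, 0, -0.6, 0, 0, 0, -1]
  ]
}}

```text
clock: 15.9
position: [0.4877, 0.1735, 0.2604]
tool_rot: [3.141, -0.0, 1.751]
force: [-0.3, -0.1, -9.5]
grip_width: 0.0231
finger_force: 59.1
```

Run:
```python
from h import *
lid()
```

```text
15.9 z 0.2604 F [-0.34 -0.07 -9.54] M [ 0.06 -0.02  0.01]
scene lid med 0.0619 tilt x,y [-0.013  0.   ] 838 bar top 0.1034 bar x 0.0039 yrange -0.049 0.05
side lid med 0.0637 tilt x,y [-0.014  0.001] 312 bar top 0.1053 bar x -0.0059 yrange -0.048 0.05
```

Request:
{"method": "play_rows", "body": {
  "motion": [
    [0, 0, -0.1, 0, 0, 0, -1],
    [0, 0, -0.2, 0, 0, 0, -1],
    [0, 0, -0.3, 0, 0, 0, -1],
    [0, 0, -0.4, 0, 0, 0, -1],
    [0, 0, -0.5, 0, 0, 0, -1]
  ]
}}

```text
clock: 16.5
position: [0.4877, 0.1734, 0.2654]
tool_rot: [-3.142, 0.0, 1.751]
force: [0.1, -0.6, -9.0]
grip_width: 0.0235
finger_force: 59.1
```

Run:
```python
from h import *
lid();lid()
```

```text
16.5 z 0.2654 F [ 0.09 -0.6  -8.96] M [ 0.07  0.04 -0.02]
scene lid med 0.0657 tilt x,y [-0.022 -0.009] 841 bar top 0.1076 bar x 0.0038 yrange -0.05 0.05
side lid med 0.0691 tilt x,y [-0.015 -0.009] 302 bar top 0.1094 bar x -0.0064 yrange -0.049 0.047
16.6 z 0.2654 F [ 0.62 -0.34 -7.85] M [ 0.04 -0.02 -0.02]
scene lid med 0.066 tilt x,y [-0.02  -0.008] 845 bar top 0.1086 bar x 0.0046 yrange -0.049 0.05
side lid med 0.0689 tilt x,y [-0.006 -0.009] 302 bar top 0.109 bar x -0.0055 yrange -0.05 0.049
```

Request:
{"method": "play_rows", "body": {
  "motion": [
    [0, 0, -0.1, 0, 0, 0, -1],
    [0, 0, -0.2, 0, 0, 0, -1],
    [0, 0, -0.3, 0, 0, 0, -1],
    [0, 0, -0.4, 0, 0, 0, -1],
    [0, 0, -0.5, 0, 0, 0, -1]
  ]
}}

```text
clock: 17.2
position: [0.4877, 0.1735, 0.2704]
tool_rot: [-3.142, 0.0, 1.751]
force: [0.7, -0.6, -8.8]
grip_width: 0.0231
finger_force: 59.1
```

Run:
```python
from h import *
lid();lid()
```

```text
17.2 z 0.2704 F [ 0.73 -0.57 -8.8 ] M [ 0.02 -0.07 -0.01]
scene lid med 0.0705 tilt x,y [-0.011 -0.008] 847 bar top 0.1123 bar x 0.0036 yrange -0.05 0.05
side lid med 0.0741 tilt x,y [-0.027 -0.008] 305 bar top 0.1138 bar x -0.0056 yrange -0.05 0.049
17.3 z 0.2704 F [ 0.15  0.24 -8.14] M [ 0.04 -0.02  0.02]
scene lid med 0.0712 tilt x,y [-0.016 -0.006] 850 bar top 0.1132 bar x 0.0037 yrange -0.05 0.05
side lid med 0.0737 tilt x,y [-0.02  -0.006] 297 bar top 0.1134 bar x -0.0064 yrange -0.05 0.05
```

Case hangs ~10 mm clear, tilt about 1°. Hold still.

Request:
{"method": "play_rows", "body": {
  "motion": [
    [0, 0, 0, 0, 0, 0, -1],
    [0, 0, 0, 0, 0, 0, -1],
    [0, 0, 0, 0, 0, 0, -1],
    [0, 0, 0, 0, 0, 0, -1],
    [0, 0, 0, 0, 0, 0, -1]
  ]
}}

```text
clock: 17.9
position: [0.4877, 0.1735, 0.2703]
tool_rot: [-3.142, 0.0, 1.751]
force: [1.2, 0.1, -8.6]
grip_width: 0.0233
finger_force: 59.1
```

Request:
{"method": "play_rows", "body": {
  "motion": [
    [0, 0, 0, 0, 0, 0, -1],
    [0, 0, 0, 0, 0, 0, -1],
    [0, 0, 0, 0, 0, 0, -1],
    [0, 0, 0, 0, 0, 0, -1],
    [0, 0, 0, 0, 0, 0, -1]
  ]
}}

```text
clock: 18.4
position: [0.4877, 0.1735, 0.2703]
tool_rot: [-3.142, -0.0, 1.751]
force: [0.4, 0.0, -8.8]
grip_width: 0.0231
finger_force: 59.1
```

Request:
{"method": "play_rows", "body": {
  "motion": [
    [0, 0, 0, 0, 0, 0, -1],
    [0, 0, 0, 0, 0, 0, -1],
    [0, 0, 0, 0, 0, 0, -1],
    [0, 0, 0, 0, 0, 0, -1],
    [0, 0, 0, 0, 0, 0, -1]
  ]
}}

```text
clock: 18.9
position: [0.4877, 0.1735, 0.2703]
tool_rot: [3.142, 0.0, 1.751]
force: [-0.3, 0.9, -7.6]
grip_width: 0.023
finger_force: 59.1
```

Run:
```python
from h import *
lid()
```

```text
18.9 z 0.2703 F [-0.29  0.85 -7.59] M [ 0.03 -0.01 -0.02]
scene lid med 0.0707 tilt x,y [-0.016 -0.009] 837 bar top 0.113 bar x 0.0038 yrange -0.049 0.05
side lid med 0.0736 tilt x,y [-0.014 -0.008] 305 bar top 0.1131 bar x -0.0055 yrange -0.05 0.05
```

Request:
{"method": "play_rows", "body": {
  "motion": [
    [0, 0, 0, 0, 0, 0, -1],
    [0, 0, 0, 0, 0, 0, -1],
    [0, 0, 0, 0, 0, 0, -1],
    [0, 0, 0, 0, 0, 0, -1],
    [0, 0, 0, 0, 0, 0, -1]
  ]
}}

```text
clock: 19.5
position: [0.4877, 0.1735, 0.2703]
tool_rot: [3.142, 0.0, 1.751]
force: [0.1, 0.3, -7.4]
grip_width: 0.0231
finger_force: 59.1
```

Request:
{"method": "play_rows", "body": {
  "motion": [
    [0, 0, 0, 0, 0, 0, -1],
    [0, 0, 0, 0, 0, 0, -1],
    [0, 0, 0, 0, 0, 0, -1],
    [0, 0, 0, 0, 0, 0, -1],
    [0, 0, 0, 0, 0, 0, -1]
  ]
}}

```text
clock: 20.0
position: [0.4877, 0.1734, 0.2703]
tool_rot: [3.142, 0.0, 1.751]
force: [-0.1, -0.3, -9.7]
grip_width: 0.0231
finger_force: 59.1
```

Request:
{"method": "play_rows", "body": {
  "motion": [
    [0, 0, 0, 0, 0, 0, -1],
    [0, 0, 0, 0, 0, 0, -1],
    [0, 0, 0, 0, 0, 0, -1],
    [0, 0, 0, 0, 0, 0, -1],
    [0, 0, 0, 0, 0, 0, -1]
  ]
}}

```text
clock: 20.5
position: [0.4877, 0.1735, 0.2703]
tool_rot: [3.142, -0.0, 1.751]
force: [-0.4, 0.3, -8.7]
grip_width: 0.0228
finger_force: 59.1
```

Run:
```python
from h import *
lid()
```

```text
20.5 z 0.2703 F [-0.37  0.33 -8.73] M [-0.01 -0.02  0.  ]
scene lid med 0.0705 tilt x,y [-0.025 -0.008] 856 bar top 0.1124 bar x 0.0044 yrange -0.049 0.049
side lid med 0.0736 tilt x,y [-0.03 -0.01] 302 bar top 0.1134 bar x -0.0061 yrange -0.05 0.05
```

Request:
{"method": "play_rows", "body": {
  "motion": [
    [0, 0, 0.1, 0, 0, 0, -1],
    [0, 0, 0.2, 0, 0, 0, -1],
    [0, 0, 0.3, 0, 0, 0, -1],
    [0, 0, 0.45, 0, 0, 0, -1],
    [0, 0, 0.6, 0, 0, 0, -1]
  ]
}}

```text
clock: 21.1
position: [0.4877, 0.1735, 0.2642]
tool_rot: [-3.142, 0.0, 1.751]
force: [-0.1, -0.2, -8.6]
grip_width: 0.023
finger_force: 59.1
```

Request:
{"method": "play_rows", "body": {
  "motion": [
    [0, 0, 0.1, 0, 0, 0, -1],
    [0, 0, 0.2, 0, 0, 0, -1],
    [0, 0, 0.3, 0, 0, 0, -1],
    [0, 0, 0.4, 0, 0, 0, -1],
    [0, 0, 0.5, 0, 0, 0, -1]
  ]
}}

```text
clock: 21.6
position: [0.4877, 0.1735, 0.2592]
tool_rot: [-3.142, -0.0, 1.751]
force: [-0.4, 0.1, -8.0]
grip_width: 0.0233
finger_force: 59.1
```

Request:
{"method": "play_rows", "body": {
  "motion": [
    [0, 0, 0.2, 0, 0, 0, -1],
    [0, 0, 0.5, 0, 0, 0, -1],
    [0, 0, 0.9, 0, 0, 0, -1],
    [0, 0, 1.4, 0, 0, 0, -1],
    [0, 0, 1.8, 0, 0, 0, -1]
  ]
}}

```text
clock: 22.1
position: [0.4877, 0.1735, 0.2408]
tool_rot: [-3.141, 0.0, 1.751]
force: [-0.7, -0.8, -5.2]
grip_width: 0.0228
finger_force: 59.5
```

Request:
{"method": "play_rows", "body": {
  "motion": [
    [0, 0, 0.5, 0, 0, 0, -1],
    [0, 0, 1, 0, 0, 0, -1],
    [0, 0, 1.5, 0, 0, 0, -1],
    [0, 0, 2, 0, 0, 0, -1],
    [0, 0, 2.4, 0, 0, 0, -1]
  ]
}}

```text
clock: 22.6
position: [0.4878, 0.1735, 0.2169]
tool_rot: [3.141, -0.0, 1.751]
force: [-0.8, 0.6, -1.8]
grip_width: 0.0231
finger_force: 60.1
```

Run:
```python
from h import *
lid()
```

```text
22.6 z 0.2169 F [-0.8   0.63 -1.81] M [ 0.01  0.21 -0.03]
scene lid med 0.0618 tilt x,y [-0.003 -0.002] 833 bar top 0.1028 bar x 0.0032 yrange -0.049 0.05
side lid med 0.0628 tilt x,y [-0.007  0.002] 313 bar top 0.105 bar x -0.0059 yrange -0.048 0.05
```

Request:
{"method": "play_rows", "body": {
  "motion": [
    [0, 0, 0.4, 0, 0, 0, -1],
    [0, 0, 0.9, 0, 0, 0, -1],
    [0, 0, 1.4, 0, 0, 0, -1],
    [0, 0, 1.8, 0, 0, 0, -1],
    [0, 0, 2.1, 0, 0, 0, -1]
  ]
}}

```text
clock: 23.2
position: [0.4876, 0.1734, 0.1959]
tool_rot: [-3.141, 0.0, 1.751]
force: [-0.4, -0.3, -1.5]
grip_width: 0.023
finger_force: 60.1
```

Run:
```python
from h import *
lid()
s=observe();T=s['position'];ex=np.array([.983,.182]);ey=np.array([-.182,.983])
for n in('scene','side'):
    p,P,u=casepose(n);rel=P[:,:2]-T[:2];x=rel@ex;y=rel@ey
    m=(abs(y)<.012)&(abs(x)<.03)&(P[:,2]>.108)&(P[:,2]<.121);print(n,' shank',m.sum(),x[m].round(4),np.median(y[m]))
```

```text
23.2 z 0.1959 F [-0.36 -0.28 -1.48] M [-0.03  0.    0.07]
scene lid med 0.0618 tilt x,y [0.006 0.001] 823 bar top 0.104 bar x 0.0038 yrange -0.049 0.049
side lid med 0.0628 tilt x,y [-0.003  0.002] 314 bar top 0.1274 bar x -0.0072 yrange -0.049 0.048
scene  shank 7 [-0.      0.0058  0.0078  0.0036  0.0061  0.0038  0.0074] -0.0027757318264578297
side  shank 3 [-0.0027 -0.005  -0.0008] -0.002070180822436229
```

Request:
{"method": "play_rows", "body": {
  "motion": [
    [0, 0.3, 0, 0, 0, 0, -1],
    [0, 0.7, 0, 0, 0, 0, -1],
    [0, 1.1, 0, 0, 0, 0, -1],
    [0, 1.5, 0, 0, 0, 0, -1],
    [0, 2, 0, 0, 0, 0, -1]
  ]
}}

```text
clock: 23.9
position: [0.5077, 0.1771, 0.1963]
tool_rot: [-3.142, 0.0, 1.751]
force: [-0.4, -0.6, -2.1]
grip_width: 0.023
finger_force: 60.1
```

Request:
{"method": "play_rows", "body": {
  "motion": [
    [0, 0.5, 0, 0, 0, 0, -1],
    [0, 1, 0, 0, 0, 0, -1],
    [0, 1.6, 0, 0, 0, 0, -1],
    [0, 2.2, 0, 0, 0, 0, -1],
    [0, 2.6, 0, 0, 0, 0, -1]
  ]
}}

```text
clock: 24.4
position: [0.5335, 0.1818, 0.1963]
tool_rot: [3.141, 0.0, 1.751]
force: [-0.8, -0.1, -1.0]
grip_width: 0.023
finger_force: 60.1
```

Request:
{"method": "play_rows", "body": {
  "motion": [
    [0, 0, -2, 0, 0, 0, -1],
    [0, 0, -4.5, 0, 0, 0, -1],
    [0, 0, -7.5, 0, 0, 0, -1],
    [0, 0, -10.5, 0, 0, 0, -1],
    [0, 0, -12.2, 0, 0, 0, -1]
  ]
}}

```text
clock: 24.9
position: [0.5335, 0.1817, 0.3206]
tool_rot: [3.139, -0.001, 1.751]
force: [0.2, -0.2, -0.8]
grip_width: 0.0231
finger_force: 60.2
```

Run:
```python
from h import *
lid()
s=observe();c=viewer.camera_info('wrist');p,d=viewer.grab_frame('wrist')
cv2.imwrite('pics/w5.png',p[:,:,::-1])
vv,uu=np.mgrid[0:420,0:560];P,u=world('wrist',np.c_[uu.ravel(),vv.ravel()],d,c)
rel=P[:,:2]-s['position'][:2];Y=s['tool_rot'][2];x=rel@[np.cos(Y),np.sin(Y)];y=rel@[np.sin(Y),-np.cos(Y)]
m=(abs(P[:,2]-s['position'][2]-.0317)<.004)&(x>.025)&(x<.08)&(abs(y)<.02);print('handle end x',np.percentile(x[m],99),'y',np.percentile(y[m],[2,98]),'top',np.median(P[m,2])-s['position'][2])
A=np.c_[np.ones(m.sum()),x[m],y[m]];print(np.linalg.lstsq(A,P[m,2],rcond=None)[0])
plan([(.531,.014,.317,1.58),(.528,-.1498,.317,1.411)])
```

```text
24.9 z 0.3206 F [ 0.2  -0.22 -0.79] M [ 0.01  0.04 -0.04]
scene lid med 0.0617 tilt x,y [0.006 0.002] 822 bar top 0.1027 bar x 0.0036 yrange -0.049 0.049
side lid med 0.0628 tilt x,y [0.006 0.001] 308 bar top 0.1031 bar x -0.0054 yrange -0.046 0.05
handle end x 0.05799614101693274 y [-0.01077889  0.01108563] top 0.03147563308802703
[ 0.35276693 -0.02285787  0.00130136]
call [-16.47  -3.23   0.19] rz 0.171
call [-16.38  -0.45  -0.  ] rz 0.169
```

Request:
{"method": "play_rows", "body": {
  "motion": [
    [-2, -0.4, 0, 0, 0, 0.02, -1],
    [-5, -1, 0.1, 0, 0, 0.05, -1],
    [-9, -1.8, 0.1, 0, 0, 0.09, -1],
    [-12.7, -2.5, 0.2, 0, 0, 0.13, -1],
    [-16.5, -3.2, 0.2, 0, 0, 0.17, -1]
  ]
}}

```text
clock: 25.55
position: [0.5301, 0.0116, 0.3152]
tool_rot: [-3.14, 0.0, 1.579]
force: [-0.4, -0.2, -0.0]
grip_width: 0.023
finger_force: 60.1
```

Request:
{"method": "play_rows", "body": {
  "motion": [
    [-4, -0.1, 0, 0, 0, 0.04, -1],
    [-8, -0.2, 0, 0, 0, 0.08, -1],
    [-11.5, -0.3, 0, 0, 0, 0.12, -1],
    [-14.5, -0.4, 0, 0, 0, 0.15, -1],
    [-16.4, -0.4, 0, 0, 0, 0.17, -1]
  ]
}}

```text
clock: 26.05
position: [0.5274, -0.1534, 0.3153]
tool_rot: [-3.14, 0.001, 1.406]
force: [-0.6, 0.8, -1.6]
grip_width: 0.023
finger_force: 60.1
```

Request:
{"method": "play_rows", "body": {
  "motion": [
    [0, 0, 0, 0, 0, 0, -1],
    [0, 0, 0, 0, 0, 0, -1],
    [0, 0, 0, 0, 0, 0, -1],
    [0, 0, 0, 0, 0, 0, -1],
    [0, 0, 0, 0, 0, 0, -1]
  ]
}}

```text
clock: 26.55
position: [0.5287, -0.1498, 0.3162]
tool_rot: [-3.142, -0.0, 1.412]
force: [-0.2, 0.8, -0.5]
grip_width: 0.0233
finger_force: 60.2
```

Run:
```python
from h import *
s=observe();print(s['clock'],s['position'].round(4),s['tool_rot'].round(3))
plan([(.528,-.1498,.20,1.411)])
# stand uprights check: top lips z>.12 in scene/side, relative to target in tool axes
Y=1.411;T=np.array([.528,-.1498])
for n in('scene','side'):
    p,P,u=casepose(n);rel=P[:,:2]-T;x=rel@[np.cos(Y),np.sin(Y)];y=rel@[np.sin(Y),-np.cos(Y)]
    m=(P[:,2]>.11)&(P[:,2]<.163)&(abs(x)<.06)&(abs(y)<.04)
    for lab,k in(('-',m&(x<-.02)),('+',m&(x>.02))): print(n,lab,k.sum(),'along',np.percentile(x[k],[2,98]).round(4),'across',np.percentile(y[k],[1,99]).round(4))
    h=(P[:,2]>.162)&(P[:,2]<.24)&(abs(x)<.03)&(abs(y)<.04)
    if h.any():print(' hook/housing',h.sum(),np.median(x[h]).round(4),np.median(y[h]).round(4),P[h,2].min().round(4))
```

```text
26.55 [ 0.5287 -0.1498  0.3162] [-3.142 -0.     1.412]
call [-1.000e-02 -7.000e-02  1.162e+01] rz 0.001
scene - 212 along [-0.0467 -0.0338] across [-0.0217  0.029 ]
scene + 230 along [0.0354 0.0482] across [-0.024   0.0281]
 hook/housing 67 -0.0016 0.0072 0.19
side - 231 along [-0.0489 -0.0351] across [-0.0294  0.0234]
side + 212 along [0.0327 0.0458] across [-0.0286  0.0215]
 hook/housing 50 -0.004 0.0018 0.1917
```

Request:
{"method": "play_rows", "body": {
  "motion": [
    [0, -0.06, 2, 0, 0, 0, -1],
    [0, -0.06, 5, 0, 0, 0, -1],
    [0, -0.06, 8, 0, 0, 0, -1],
    [0, -0.06, 11, 0, 0, 0, -1],
    [0, -0.06, 13, 0, 0, 0, -1]
  ]
}}

```text
clock: 27.15
position: [0.5275, -0.1499, 0.1845]
tool_rot: [-3.14, 0.0, 1.411]
force: [-0.4, -0.7, -1.2]
grip_width: 0.0234
finger_force: 60.1
```

Request:
{"method": "play_rows", "body": {
  "motion": [
    [0, 0, 1, 0, 0, 0, -1],
    [0, 0, 2, 0, 0, 0, -1],
    [0, 0, 3, 0, 0, 0, -1],
    [0, 0, 3.6, 0, 0, 0, -1],
    [0, 0, 4, 0, 0, 0, -1]
  ]
}}

```text
clock: 27.65
position: [0.5282, -0.1503, 0.1461]
tool_rot: [3.141, 0.0, 1.411]
force: [-0.7, -0.0, -2.1]
grip_width: 0.0229
finger_force: 60.1
```

Run:
```python
from h import *
s=observe();print(s['clock'],s['position'].round(4),s['tool_rot'].round(3),s['force'].round(2),s['moment'].round(2))
plan([(.528,-.1498,.1375,1.411)])
```

```text
27.65 [ 0.5282 -0.1503  0.1461] [3.141 0.    1.411] [-0.75 -0.01 -2.05] [-0.03  0.03 -0.03]
call [ 0.05 -0.02  0.86] rz -0.0
```

Request:
{"method": "play_rows", "body": {
  "motion": [
    [0, 0, 0.2, 0, 0, 0, -1],
    [0, 0, 0.4, 0, 0, 0, -1],
    [0, 0, 0.6, 0, 0, 0, -1],
    [0, 0, 0.75, 0, 0, 0, -1],
    [0, 0, 0.8, 0, 0, 0, -1]
  ]
}}

```text
clock: 28.15
position: [0.5281, -0.1503, 0.1383]
tool_rot: [3.142, 0.0, 1.411]
force: [0.8, -0.5, -1.8]
grip_width: 0.0232
finger_force: 60.1
```

Request:
{"method": "play_rows", "body": {
  "motion": [
    [0, 0, 0, 0, 0, 0, -1],
    [0, 0, 0, 0, 0, 0, -1],
    [0, 0, 0, 0, 0, 0, -1],
    [0, 0, 0, 0, 0, 0, -1],
    [0, 0, 0, 0, 0, 0, -1]
  ]
}}

```text
clock: 28.65
position: [0.528, -0.1503, 0.1383]
tool_rot: [3.142, 0.0, 1.411]
force: [-0.7, 1.1, -1.1]
grip_width: 0.0233
finger_force: 60.1
```

Request:
{"method": "play_rows", "body": {
  "motion": [
    [0, 0, 0.05, 0, 0, 0, -1],
    [0, 0, 0.1, 0, 0, 0, -1],
    [0, 0, 0.1, 0, 0, 0, -1],
    [0, 0, 0.1, 0, 0, 0, -1],
    [0, 0, 0.1, 0, 0, 0, -1]
  ],
  "squeeze": 20
}}

```text
clock: 29.15
position: [0.5281, -0.1503, 0.1374]
tool_rot: [3.141, -0.0, 1.411]
force: [-1.6, 0.6, 3.1]
grip_width: 0.0229
finger_force: 60.6
```

Request:
{"method": "play_rows", "body": {
  "motion": [
    [0, 0, 0, 0, 0, 0, -0.4],
    [0, 0, 0, 0, 0, 0, -0.3],
    [0, 0, 0, 0, 0, 0, 0],
    [0, 0, 0, 0, 0, 0, 0.3],
    [0, 0, 0, 0, 0, 0, 0.5]
  ]
}}

```text
clock: 29.65
position: [0.528, -0.1503, 0.1373]
tool_rot: [3.142, 0.0, 1.411]
force: [0.1, -1.1, -0.2]
grip_width: 0.0635
finger_force: 0.0
```

Request:
{"method": "play_rows", "body": {
  "motion": [
    [0, 0, 0, 0, 0, 0, 0.8],
    [0, 0, -1, 0, 0, 0, 0.8],
    [0, 0, -3, 0, 0, 0, 0.8],
    [0, 0, -7, 0, 0, 0, 0.8],
    [0, 0, -11, 0, 0, 0, 0.8]
  ]
}}

```text
clock: 30.15
position: [0.5275, -0.1505, 0.2491]
tool_rot: [-3.141, 0.0, 1.41]
force: [0.3, 0.5, -0.2]
grip_width: 0.077
finger_force: 0.0
```

Request:
{"method": "play_rows", "body": {
  "motion": [
    [0, 0, -1, 0, 0, 0, 0.8],
    [0, 0, -1, 0, 0, 0, 0.8],
    [0, 0, -1, 0, 0, 0, 0.8],
    [0, 0, -1, 0, 0, 0, 0.8],
    [0, 0, -1, 0, 0, 0, 0.8]
  ]
}}

```text
clock: 30.65
position: [0.5276, -0.1503, 0.2564]
tool_rot: [-3.14, 0.0, 1.411]
force: [-0.5, -0.3, -0.1]
grip_width: 0.0767
finger_force: 0.0
```

Run:
```python
from h import *
lid()
s=observe();c=viewer.camera_info('wrist');p,d=viewer.grab_frame('wrist')
vv,uu=np.mgrid[0:420,0:560];P,u=world('wrist',np.c_[uu.ravel(),vv.ravel()],d,c)
m=(p[u[:,1],u[:,0]].max(1)<60)&(abs(P[:,2]-.168)<.01)&(np.hypot(*(P[:,:2]-[.528,-.152]).T)<.09)
q=P[m];print(m.sum(),box(q[:,:2]*1000),np.median(q[:,2]))
A=np.c_[np.ones(m.sum()),q[:,:2]-[.528,-.15]];print(np.linalg.lstsq(A,q[:,2],rcond=None)[0])
```

```text
30.65 z 0.2564 F [-0.47 -0.27 -0.15] M [ 0.01 -0.02 -0.04]
scene lid med 0.0618 tilt x,y [-0.004  0.001] 830 bar top 0.1028 bar x 0.0037 yrange -0.049 0.05
side lid med 0.0629 tilt x,y [-0.009 -0.004] 314 bar top 0.1033 bar x -0.0053 yrange -0.049 0.05
5447 ((527.5786743164062, -150.8676300048828), (118.75991821289062, 24.038524627685547), 80.7115707397461) 0.16882424064635085
[ 0.16859305 -0.01532535  0.00101142]
```

The scale is back at its original pose (527.6, -150.9 mm; yaw 80.7°; top at 0.169), and the case hasn't moved. Handing in.

```bash
python3 -c "
from workcell import bot
print(bot.job_done())"
```

```text
the job is handed in; nothing more can be done
None
```

I weighed the case by the scale alone at about 0.75 kg (spring drawn out roughly 46 mm, a rough figure worked out from the noisy wrist force), holding it about 10 mm clear and about 1.5–2° off level for just over 3 s, then set it down where it stood and hung the scale back within 1 mm of its start pose; handed in at about 31 s.

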